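Slide a marked strip out over a sawing block and hold it

ROBOT

A 6-joint arm with a two-finger parallel gripper is mounted at the origin on a cart in front of the work surface, level with it; the furniture and walls round the work are solid. World frame = base frame: x ahead of the robot, y to its left, z up, the work surface at z = 0. Lengths are in m, angles in rad, forces in N, time in s.
With the tool pointing down it reaches from about 0.325 to 0.775 m from the base axis. Payload 5.5 kg.
Tool frame: the origin (TCP) lies between the finger pads; the fingertips stand 8 mm ahead of it and the grasp point (between the pads) lies 11 mm behind it (tcp_to_tips is the distance from the TCP to the fingertips, in m); z points along the fingers, y is the line along which they close (so a half turn about z gives the same grasp; the last joint's range is limited). The gripper opens to 88 mm and grips with 3 to 60 N. Pads are 20 mm wide; open, the fingers measure 115 mm over their backs; the gripper's body (75 mm by 178 mm) begins 61 mm behind the grasp point.
Start: joints at [-0.057, 0.091, 1.231, -0, 1.82, -0.057], TCP at [0.6, -0, 0.231] pointing down, gripper open.
Joint ranges: [-2.87, 2.87], [-0.86, 2.18], [0.17, 2.46], [-1.51, 4.65], [0.06, 2.69], [-2.65, 2.65]. Speed limits (rad/s): [2.57, 2.57, 3.01, 3.14, 3.14, 3.14].

INTERFACE

Orientations are given as a unit quaternion [w, x, y, z].
In Python, from bench import * gives the robot as it stands. Calls block until the motion is done:
- move_to(position, orientation): joint-space move of the TCP to a pose.
- move_l(position, speed=0.15, orientation=None): straight line of the TCP; orientation=None keeps the orientation; speed is the mean speed in m/s.
- movej(angles): joint-space move.
- gripper_open() and close(): open the fingers fully, or close them until they stop; the grip force is fixed at half the most.
- hold(seconds).
- inverse_kinematics(position, orientation): joint angles nearest the present ones, or None.
- state(): the state.
- get_image(name): name is "scene" or "side" or "wrist"; returns a dict with "frame" (420x560x3 uint8, blue, green, red), "depth" (420x560 float32, m along the optical axis (not along the pixel's ray), 0 where there is no reading), "camera_matrix" (3x3 intrinsics, pixels), "view" (4x4, takes a point from world to camera coordinates). Camera axes: x right, y up, looking along -z (the intrinsics and any distortion apply to the point x, -y, -z); pixel columns grow to the right and rows downward; lengths in m; the calibration is good to about 2 mm. The wrist camera is an equidistant fisheye: a pixel r from the principal point sees the ray r / f radians off the axis. A picture is of the moment at which its call begins.
A pose or a line that the arm cannot do raises IKError and nothing moves.
- job_done(): hands the job in; it is judged then, once.
The state is a dict: "time": time; "joint_pos": joint angles; "dq": joint speeds; "joint_torque": joint torques, N m; "ee_pos": TCP position; "ee_rot": TCP orientation; "ft_force": force on the tool from outside, world axes, zero at the start; "moment": the same for the moment, N m; "finger_gap": finger opening in m; "finger_force": force on a finger pad.
Only numpy, scipy, OpenCV 4.12 (cv2) and the standard library are available. Lean on these libraries where they do the work, as an engineer would, in place of code of your own. Each camera call takes 0.05 s, during which the arm holds its last target. There are 200 camera calls.

TASK

Lay the timber strip flat along the top of the narrow sawing block, balanced there with the longer part beyond its line pointing out to the left, and let go of it. Then slide it outward (to the left) along the block without lifting it, until the line across it is over the block's front (left) edge, straight along the block. It would now tip over that edge by itself, so finish while holding it, kept down flat on the block, and leave the two paint jars and the nippers alone.

Things in the scene. Friction and masses are not known exactly. Their poses are not given: they have to be found in the camera images.
- strip: straight strip of light timber, 44 wide (its x) x 260 long (its y) x 10 thick (z), mm, about 0.12 kg evenly spread; lies flat on a fixed grey board, 20 mm thick (its top at z = 20 mm), nearer the robot than the block. Origin: middle of its underside. +y is the end of the longer part beyond the line and points to the robot's left (world +y turned 3 to 27 degrees to +x); z is up.
- line (a point): dark line, 3 mm wide, drawn across the strip's top and down its edges, parallel to its width; this point is the middle of the line on the top face, 28 mm from the strip's middle toward its -y end (158 mm of strip on the +y side, 102 mm on the -y side). Axes as the strip's.
- saw_block: fixed narrow sawing block: an upright block 30 wide (x) x 60 long (y) with a flat level wooden top 60 mm above the grey board it stands on, on a dark steel foot plate 64 wide (x) x 100 long, 8 mm thick, reaching from y = -65 to +35 mm. Fingers can pass down both sides. Origin: on the board below the top's middle. +y is outward (world +y turned 3 to 27 degrees to +x).
- front_edge (a point): middle of the front (left, +y) edge of the block's top: 30 mm along +y from the block's middle, 60 mm above the grey board (z = 80 mm). Axes as the block's.
- jar_right: small paint jar, 30 mm across, 39 mm high, to the right, off the grey board; origin at the middle of its underside; bystander
- jar_far: small paint jar, 30 mm across, 39 mm high, at the far left, off the grey board; origin at the middle of its underside; bystander
- nippers: side cutters lying flat, 144x78x15 mm, at the right front; origin at the middle of the underside; bystander

How it is judged:
By the outcome, as a careful person would: the job done as asked, in the order asked, and still so for the second after the job is handed in, while the arm keeps its last pose, push and grip.
It also fails if it takes over 35 s, if anything falls off the work surface, if the arm or the gripper's body presses on something with over 40 N, if the wrist force passes 120 N, or if a joint passes its speed limit or range.

## Working session

There is one attempt and no reset: what is moved stays moved. The work goes in short steps, each a Python script; the robot and the scene stay as the last script left them, time stands still between calls to the robot, and variables do not carry over. Pictures are saved under pics/ and viewed, at most 10 in all, crops included, and the job is handed in when it is done.

```bash
ls; mkdir -p pics
python3 - <<'E'
from bench import *
import cv2,pickle,numpy as np
s=state();print({k:s[k] for k in('time','ee_pos','ee_rot','finger_gap','ft_force')})
d={n:get_image(n) for n in('scene','side')}
pickle.dump(d,open('im0.pkl','wb'))
for n in d: cv2.imwrite(f'pics/{n}0.png',d[n]['frame'])
E
```

```text
pics
{'time': 0.0, 'ee_pos': array([ 5.99708883e-01, -4.23152057e-06,  2.29503970e-01]), 'ee_rot': array([-7.24228293e-04,  7.07110079e-01,  7.07102802e-01, -6.62268134e-04]), 'finger_gap': 0.08777341286346037, 'ft_force': array([ 0.28127817,  0.52779056, -0.25685833])}
```

View pics/scene0.png

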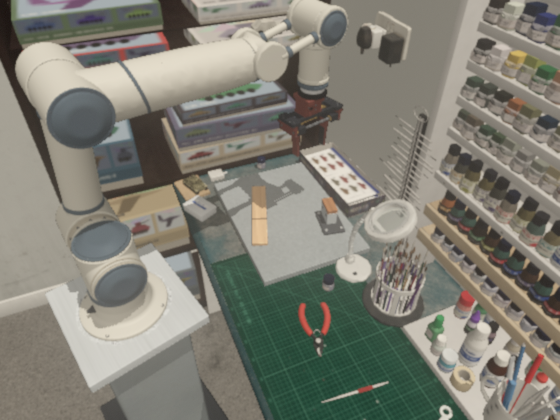

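View pics/side0.png

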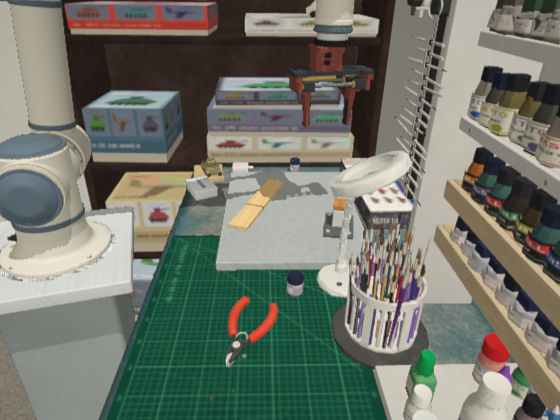

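The scene view shows the strip at about (260,215), with its line near (260,218), and the block at (329,208) on its foot. The lamp base is at (353,268) with its head at (390,220), and the jars are at (328,283) and (261,162). The side view agrees. Next I'll measure from depth.

```bash
cat > h.py <<'E'
import numpy as np,cv2
def cloud(d):
    Z=d['depth'];K=d['camera_matrix'];v,u=np.mgrid[:420,:560]
    p=np.stack([(u-K[0,2])/K[0,0]*Z,-(v-K[1,2])/K[1,1]*Z,-Z,np.ones_like(Z)],-1)
    w=p@np.linalg.inv(d['view']).T
    w[Z<=0]=np.nan
    return w[...,:3]
E
python3 - <<'E'
import pickle;from h import *
D=pickle.load(open('im0.pkl','rb'))
for n in D:
    d=D[n];w=cloud(d);hsv=cv2.cvtColor(d['frame'],cv2.COLOR_BGR2HSV)
    X,Y,Z=w[...,0],w[...,1],w[...,2]
    print(n,'cam',np.linalg.inv(d['view'])[:3,3])
    wood=(hsv[...,0]>8)&(hsv[...,0]<28)&(hsv[...,1]>70)&(X>.25)&(X<.8)&(abs(Y)<.4)
    m=wood&(abs(Z-.03)<.006)&(X<.55)
    pts=np.c_[X[m],Y[m]].astype(np.float32)
    print('strip',m.sum(),np.median(Z[m]),cv2.minAreaRect(pts))
    m=wood&(abs(Z-.08)<.006)
    pts=np.c_[X[m],Y[m]].astype(np.float32)
    print('top',m.sum(),np.median(Z[m]) if m.any() else 0,cv2.minAreaRect(pts) if len(pts) else 0)
    # obstacles map: max height on 2cm grid
    for x0 in np.arange(.3,.86,.03):
        r=[]
        for y0 in np.arange(-.4,.4,.04):
            q=Z[(X>=x0)&(X<x0+.03)&(Y>=y0)&(Y<y0+.04)&(Z<.5)]
            r.append('%4d'%(q.max()*1000) if len(q) else '   .')
        print('%.2f'%x0,''.join(r))
E
```

```text
scene cam [-0.11788742 -0.76740376  0.90669451]
strip 890 0.03144653926499319 ((0.4471578598022461, 0.13224568963050842), (0.1842520534992218, 0.40434756875038147), 2.4664511680603027)
top 158 0.0816221314244387 ((0.604476273059845, -0.09862394630908966), (0.06170535832643509, 0.03137040510773659), 62.92327117919922)
0.30   20  21  23   9   8  23  25  23   8 499   6   5   5  31  30  30  16  16  13   1
0.33   20  21  23  16   8  24  24  25  25 499  23   8   5  30  32  30  40  48  38   8
0.36   15  23  22   7   9  26  24  25  36 499  25  24  24  27  29  45  51  65  41 453
0.39    8   8  17   9  23  27  25  25 499 499  34  25  26  26  26  24  41  38  15 487
0.42    8   8  45  46  27  25  26  26 499  33  36  35  25  26  26  26  25  22  21 488
0.45  281 261   8  43  25  26  25  26 499  26  34  37  34  26  24  26  24  23  22 489
0.48  284 274 262  18  25  26  25  26  25 347 346  36  37  34  26  27  20  24  27 499
0.51  303 293 269 202  27  26  25  25  25 349 348  25  35  36  28  26   5   6 499 499
0.54  302 295  20 147  26  26  33  33  26 499 499  26  26  24  27  25   8   6 499 498
0.57  4
[... 2108 characters left out ...]
 376 421 421
0.63  483   .   .   .  20  21  22  30  27 474 345  23  23  23  22  18  41 376 421 421
0.66  426   .   .   .   2   1  46  51  50 345 345   .  22  22  21   2   3 421 462 448
0.69  419   .   .   .   1   1  51  50  43  50  26   .   .  22  22   2   3 383 464 421
0.72  411   .   .   .   .   1  49  42  42  40  36   .   .  50  50  50   3 172 221 220
0.75    .   .   .   .   .   .  50 476 476 474 474   .   .   .  51  50 376 381 221 220
0.78    .   .   .   .   .   .   . 476 475 474 473   .   .   .  50  38 376 421 221 220
0.81    .   .   .   .   .   .   .   . 438 445 462 455   .   .  49   . 417 421 421 421
0.84    .   .   .   .   .   .   .   .   . 383 443 447 453   .   . 458 468 467 421 421
```

```bash
cat >> h.py <<'E'
def proj_fish(d,P):
    # world -> wrist pixel
    p=np.c_[P,np.ones(len(P))]@d['view'].T
    x,y,z=p[:,0],-p[:,1],-p[:,2]
    r=np.hypot(x,y);t=np.arctan2(r,z);K=d['camera_matrix']
    return np.c_[K[0,2]+K[0,0]*t*x/r,K[1,2]+K[1,1]*t*y/r]
def topdown(d,z,x0,x1,y0,y1,res=.0005):
    # rectify plane at height z; image rows: +x up, cols: +y left
    xs=np.arange(x1,x0,-res);ys=np.arange(y1,y0,-res)
    X,Y=np.meshgrid(xs,ys,indexing='ij')
    uv=proj_fish(d,np.c_[X.ravel(),Y.ravel(),np.full(X.size,z)]).astype(np.float32)
    m=uv.reshape(*X.shape,2)
    return cv2.remap(d['frame'],m,None,cv2.INTER_LINEAR)
E
python3 - <<'E'
from bench import *
import pickle;from h import *
D=pickle.load(open('im0.pkl','rb'))
for n in D:
    w=cloud(D[n]).reshape(-1,3);X,Y,Z=w.T
    m=(Y<-.14)&(Y>-.45)&(X>.42)&(X<.68)&(Z>.06)&(Z<.5)
    q=w[m];
    for z in np.arange(.06,.5,.04):
        k=q[(q[:,2]>=z)&(q[:,2]<z+.04)]
        if len(k): print(n,'%.2f'%z,len(k),'x %.2f %.2f'%(k[:,0].min(),k[:,0].max()),'ymax',k[np.argsort(-k[:,1])[:2]].round(3).tolist())
move_to([.5,-.03,.3],[0,.7071068,.7071068,0])
hold(.3)
d=get_image('wrist');pickle.dump(d,open('w1.pkl','wb'))
print(d['camera_matrix'],np.linalg.inv(d['view']).round(3),state()['time'])
cv2.imwrite('pics/w1.png',d['frame'])
a=topdown(d,.03,.32,.62,-.1,.22);b=topdown(d,.08,.5,.7,-.25,.05)
cv2.imwrite('pics/w1strip.png',a);cv2.imwrite('pics/w1block.png',b)
E
```

```text
scene 0.06 660 x 0.48 0.68 ymax [[0.537, -0.242, 0.088], [0.541, -0.242, 0.085]]
scene 0.10 905 x 0.47 0.67 ymax [[0.543, -0.241, 0.101], [0.538, -0.242, 0.102]]
scene 0.14 1255 x 0.47 0.68 ymax [[0.537, -0.251, 0.145], [0.534, -0.254, 0.145]]
scene 0.18 444 x 0.48 0.67 ymax [[0.532, -0.267, 0.183], [0.53, -0.269, 0.182]]
scene 0.22 1083 x 0.45 0.68 ymax [[0.619, -0.244, 0.227], [0.618, -0.244, 0.23]]
scene 0.26 2335 x 0.45 0.68 ymax [[0.617, -0.253, 0.273], [0.617, -0.255, 0.275]]
scene 0.30 907 x 0.51 0.66 ymax [[0.622, -0.232, 0.304], [0.624, -0.233, 0.304]]
scene 0.34 1161 x 0.58 0.66 ymax [[0.613, -0.261, 0.362], [0.613, -0.262, 0.36]]
scene 0.38 1206 x 0.58 0.68 ymax [[0.619, -0.252, 0.403], [0.615, -0.256, 0.403]]
scene 0.42 1065 x 0.58 0.66 ymax [[0.617, -0.253, 0.434], [0.615, -0.257, 0.434]]
scene 0.46 1280 x 0.59 0.66 ymax [[0.603, -0.304, 0.479], [0.601, -0.304, 0.475]]
side 0.06 1734 x 0.48 0.68 ymax [[0.537, -0.24, 0.089], [0.537, -0.243, 0.064]]
side 0.10 2171 x 0.47 0.66 ymax [[0.536, -0.246, 0.119], [0.536, -0.246, 0.115]]
side 0.14 3045 x 0.47 0.67 ymax [[0.533, -0.
[... 241 characters left out ...]
.253, 0.27], [0.616, -0.255, 0.274]]
side 0.30 2287 x 0.52 0.67 ymax [[0.625, -0.226, 0.302], [0.622, -0.234, 0.302]]
side 0.34 2566 x 0.58 0.65 ymax [[0.614, -0.259, 0.356], [0.615, -0.259, 0.359]]
side 0.38 2968 x 0.58 0.68 ymax [[0.617, -0.253, 0.402], [0.615, -0.256, 0.401]]
side 0.42 2854 x 0.58 0.68 ymax [[0.616, -0.253, 0.432], [0.615, -0.257, 0.432]]
side 0.46 1942 x 0.59 0.65 ymax [[0.602, -0.303, 0.473], [0.603, -0.304, 0.474]]
[[325.1922621    0.         277.24932595]
 [  0.         325.1922621  208.9310514 ]
 [  0.           0.           1.        ]] [[ 1.    -0.001  0.002  0.5  ]
 [ 0.001  0.968  0.25   0.039]
 [-0.002 -0.25   0.968  0.453]
 [ 0.     0.     0.     1.   ]] 1.0167
```

View pics/w1.png

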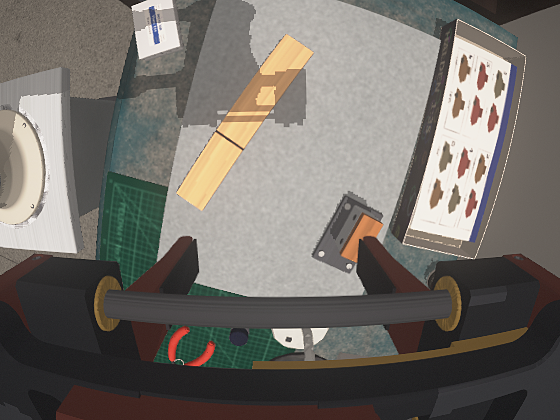

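View pics/w1strip.png

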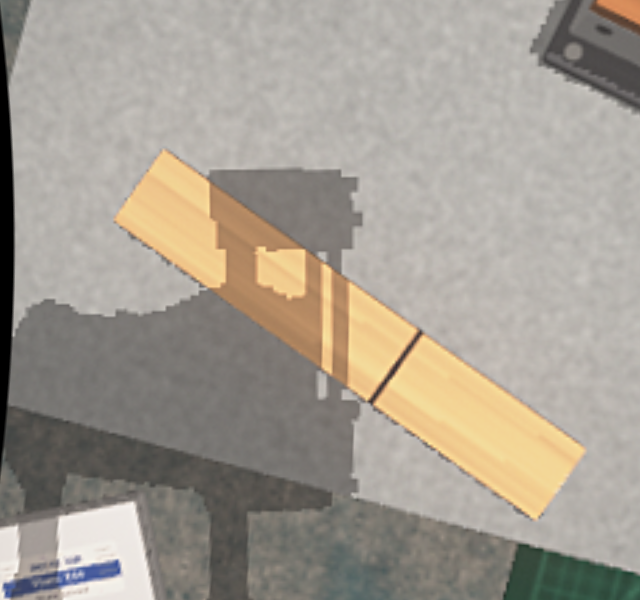

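View pics/w1block.png

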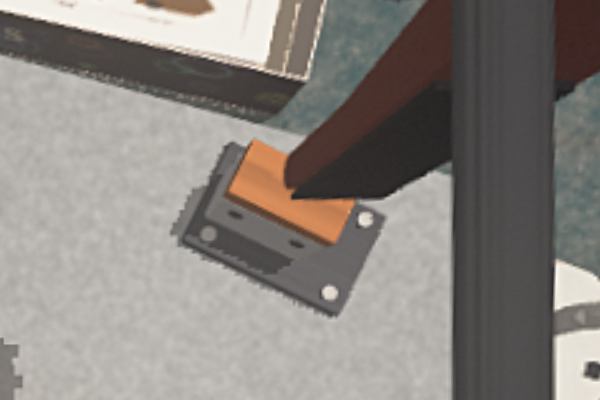

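The wrist view shows the strip from (295,40) to (190,205) with its line at (230,140), and the block at (362,238), partly hidden by a finger. In the rectified views the sizes check out: strip about 259 x 44 mm, block about 59 x 30 mm. The strip's yaw comes out near 35°, which is outside the stated 3–27°, so I'll cross-check it with the fixed cameras and look at the block unobstructed.

```bash
cat >> h.py <<'E'
def fitrect(img,x1,y1,lo,hi,res=.0005):
    m=cv2.inRange(cv2.cvtColor(img,cv2.COLOR_BGR2HSV),lo,hi)
    m=cv2.morphologyEx(m,cv2.MORPH_CLOSE,np.ones((7,7)));m=cv2.morphologyEx(m,cv2.MORPH_OPEN,np.ones((9,9)))
    c=max(cv2.findContours(m,0,2)[0],key=cv2.contourArea)
    b=cv2.boxPoints(cv2.minAreaRect(c))
    P=np.c_[x1-b[:,1]*res,y1-b[:,0]*res]
    e=[P[1]-P[0],P[2]-P[1]];L=e[np.argmax([np.linalg.norm(v) for v in e])]
    L=L*np.sign(L[1])
    return P.mean(0),np.degrees(np.arctan2(L[0],L[1])),sorted(np.linalg.norm(v)*1000 for v in e),cv2.contourArea(c)*res*res*1e6
E
python3 - <<'E'
from bench import *
import pickle;from h import *
d=pickle.load(open('w1.pkl','rb'))
W=((5,60,50),(30,255,255))
print('strip w1',fitrect(topdown(d,.03,.32,.62,-.1,.22),.62,.22,*W))
D=pickle.load(open('im0.pkl','rb'))
for n in D:
    f=D[n];w=cloud(f);hsv=cv2.cvtColor(f['frame'],cv2.COLOR_BGR2HSV)
    m=cv2.inRange(hsv,*W)>0
    m&=(abs(w[...,2]-.031)<.006)&(w[...,0]>.33)&(w[...,0]<.6)&(abs(w[...,1]-.04)<.14)
    n_,l,s,_=cv2.connectedComponentsWithStats(m.astype(np.uint8));m=l==1+s[1:,4].argmax()
    print(n,m.sum(),cv2.minAreaRect(w[m][:,:2].astype(np.float32)))
move_to([.59,-.06,.28],[0,.7071068,.7071068,0]);hold(.2)
d=get_image('wrist');pickle.dump(d,open('w2.pkl','wb'))
b=topdown(d,.08,.5,.7,-.22,.03);cv2.imwrite('pics/w2block.png',b)
print('block',fitrect(b,.7,.03,(5,120,50),(25,255,255)))
print('strip w2',fitrect(topdown(d,.03,.32,.62,-.1,.22),.62,.22,*W),state()['time'])
E
```

```text
strip w1 (array([0.45281553, 0.04533292], dtype=float32), np.float32(35.36795), [np.float32(45.18658), np.float32(260.21466)], 11476.625)
scene 828 ((0.4541398286819458, 0.0441506952047348), (0.2629920542240143, 0.04147858917713165), 54.353233337402344)
side 954 ((0.4516644775867462, 0.0433867871761322), (0.26265400648117065, 0.04534030705690384), 54.72335433959961)
block (array([ 0.60456985, -0.09653376], dtype=float32), np.float32(25.769304), [np.float32(30.308205), np.float32(60.088516)], 1740.0)
strip w2 (array([0.4536208 , 0.04463835], dtype=float32), np.float32(35.411434), [np.float32(46.522026), np.float32(260.33276)], 11828.25) 1.7417
```

View pics/w2block.png

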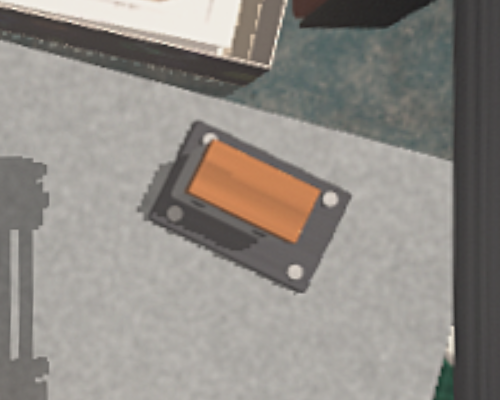

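All three cameras agree on the strip: centre (0.453, 0.0447), yaw 35.4°. The stated range doesn't hold for the strip, so I'll go by the images. The block is at (0.6046, -0.0965) with yaw 25.8°, its top spanning (190–320, 138–243) in the crop, unobstructed and 60 x 30 mm. I'll pick the strip up now.

```bash
cat >> h.py <<'E'
from scipy.spatial.transform import Rotation as R
def quat(th):
    r=R.from_euler('z',-th,degrees=True)*R.from_quat([.70710678,.70710678,0,0])
    q=r.as_quat();return [q[3],q[0],q[1],q[2]]
def along(c,th,s,z): # point s metres along +y of a frame at c
    t=np.radians(th);return [c[0]+s*np.sin(t),c[1]+s*np.cos(t),z]
B=np.array([.6046,-.0965]);BT=25.8
S=np.array([.4532,.0449]);ST=35.4
E
python3 - <<'E'
from bench import *
from h import *
def p(t):
    s=state();print(t,round(s['time'],2),s['ee_pos'].round(4),s['ft_force'].round(2),round(s['finger_gap'],4),np.round(s['finger_force'],1))
move_to(along(S,ST,0,.10),quat(ST))
move_l(along(S,ST,0,.036),.08);p('pre')
move_l(along(S,ST,0,.0305),.03);hold(.1);p('down')
close();hold(.2);p('closed')
move_l(along(S,ST,0,.07),.06);hold(.2);p('lift')
E
```

```text
pre 3.67 [0.4536 0.0449 0.0366] [ 0.23 -0.19 -0.2 ] 0.088 0.0
down 4.11 [0.4532 0.0449 0.0306] [-0.23  0.34  0.12] 0.0878 0.0
closed 5.06 [0.4532 0.0449 0.0305] [-1.18  0.14 -1.04] 0.0435 30.0
lift 6.07 [0.4529 0.0449 0.0695] [ 0.63  0.14 -2.36] 0.0437 30.0
```

Run:
```python
from bench import *
import pickle;from h import *
def p(t):
    s=state();print(t,round(s['time'],2),s['ee_pos'].round(4),s['ft_force'].round(2),round(s['finger_gap'],4),np.round(s['finger_force'],1))
move_l(along(S,ST,0,.14),.12)
move_l(along(B,BT,.005,.14),.12,quat(BT));p('above')
move_l(along(B,BT,.005,.096),.08);hold(.2);p('near')
f0=state()['ft_force'][2]
z=.096
while z>.086:
    z-=.0007;move_l(along(B,BT,.005,z),.01)
    if state()['ft_force'][2]-f0>2.5: break
p('touch')
d=get_image('wrist');pickle.dump(d,open('w3.pkl','wb'));cv2.imwrite('pics/w3.png',d['frame'])
cv2.imwrite('pics/s3.png',cv2.resize(get_image('side')['frame'][120:270,200:420],None,fx=3,fy=3))
```

```text
above 8.67 [ 0.6066 -0.0916  0.1402] [-1.05 -0.39 -1.66] 0.0438 30.0
near 9.57 [ 0.6072 -0.0921  0.0969] [ 0.26 -0.64 -1.24] 0.0438 30.0
touch 11.82 [ 0.6069 -0.092   0.0905] [-2.27  0.28  4.48] 0.0442 30.0
```

View pics/w3.png

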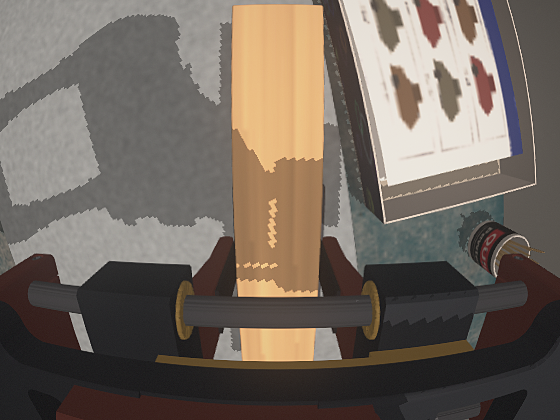

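The strip is resting on the block at the expected height, straight between the fingers (strip columns 235–322). I'll let go, back off upward and look.

Run:
```python
from bench import *
import pickle;from h import *
def p(t):
    s=state();print(t,round(s['time'],2),s['ee_pos'].round(4),s['ft_force'].round(2),round(s['finger_gap'],4),np.round(s['finger_force'],1))
gripper_open();hold(.4);p('open')
move_l(along(B,BT,.04,.25),.15);hold(.1);p('up')
d=get_image('wrist');pickle.dump(d,open('w4.pkl','wb'))
b=topdown(d,.09,.5,.7,-.25,.08);cv2.imwrite('pics/w4.png',b)
f=fitrect(b,.7,.08,(5,60,50),(30,255,255));print(f)
```

```text
open 13.15 [ 0.6068 -0.092   0.0897] [ 0.48 -0.36  0.5 ] 0.0874 0.0
up 14.49 [ 0.6216 -0.0606  0.2486] [0.41 0.3  0.34] 0.088 0.0
(array([ 0.61735284, -0.06867076], dtype=float32), np.float32(25.820997), [np.float32(45.472546), np.float32(209.06926)], 9168.625000000002)
```

View pics/w4.png

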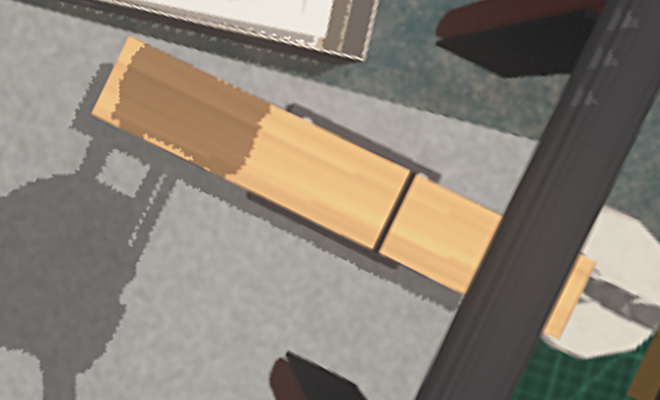

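The strip lies balanced on the block and released, at yaw 25.8°. Its line is at pixel (394,212), which is block y = -23 mm and under 1 mm off-axis. The slide needed is therefore 53 mm. Now regrip near the line and slide.

Run:
```python
from bench import *
import pickle;from h import *
def p(t):
    s=state();print(t,round(s['time'],2),s['ee_pos'].round(4),s['ft_force'].round(2),round(s['finger_gap'],4),np.round(s['finger_force'],1))
g=-.027
move_l(along(B,BT,g,.12),.15)
move_l(along(B,BT,g,.085),.08);hold(.1);p('down')
close();hold(.2);p('closed')
f0=0.;z=.085
for i in range(5):
    if state()['ft_force'][2]>2: break
    z-=.0004;move_l(along(B,BT,g,z),.01)
p('press')
move_l(along(B,BT,g+.0531,z),.04);hold(.3);p('slid')
d=get_image('wrist');pickle.dump(d,open('w5.pkl','wb'))
e=get_image('scene');pickle.dump(e,open('s5.pkl','wb'));s=get_image('side');pickle.dump(s,open('d5.pkl','wb'))
print(z)
a=cv2.resize(e['frame'][160:260,240:380],(560,400));b=cv2.resize(s['frame'][130:270,240:436],(560,400))[:, :]
cv2.imwrite('pics/f5.png',cv2.resize(np.vstack([a,b]),(420,600)))
```

```text
down 16.35 [ 0.5931 -0.1209  0.0855] [-0.04 -0.05 -0.25] 0.0878 0.0
closed 17.3 [ 0.5929 -0.1208  0.085 ] [ 0.45 -0.25  0.05] 0.0436 30.0
press 17.55 [ 0.5928 -0.1208  0.085 ] [-0.56  0.15  3.43] 0.0443 30.0
slid 19.32 [ 0.6164 -0.0725  0.085 ] [-0.96 -3.69  5.15] 0.0439 30.0
0.08460000000000001
```

View pics/f5.png

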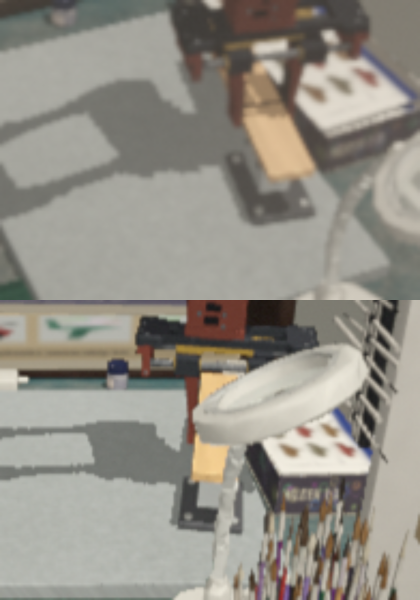

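The strip is on the block and held, with the line just visible in the scene crop between the fingers at (262,103). I'll check its along-block position from the scene line and from the far end in the wrist view.

Run:
```python
import pickle;from h import *
t=np.radians(BT);u=np.array([np.sin(t),np.cos(t)]);px=np.array([np.cos(t),-np.sin(t)])
ss=np.arange(-.08,.2,.0005)
w=pickle.load(open('w5.pkl','rb'));e=pickle.load(open('s5.pkl','rb'))
def pin(d,P):
    p=np.c_[P,np.ones(len(P))]@d['view'].T;K=d['camera_matrix']
    return np.c_[K[0,2]-K[0,0]*p[:,0]/p[:,2],K[1,2]+K[1,1]*p[:,1]/p[:,2]]
def prof(d,f,offs):
    r=[]
    for o in offs:
        P=np.c_[B+ss[:,None]*u+o*px,np.full(len(ss),.09)]
        r.append(cv2.remap(d['frame'],f(d,P).astype(np.float32)[None],None,1)[0])
    return np.array(r).astype(float)
a=prof(w,proj_fish,[-.012,0,.012])
sat=(a.max(2)-a.min(2))
for o in sat: 
    k=(ss>.15); i=np.argmin(np.diff(o[k])); print('wrist far end s',ss[k][i])
b=prof(e,pin,np.arange(-.012,.013,.004)).sum(2).mean(0)
k=(ss>-.02)&(ss<.08)
print('scene profile',[(round(x*1000),int(y)) for x,y in zip(ss[k][::4],b[k][::4])])
```

```text
wrist far end s 0.1565000000000002
wrist far end s 0.1560000000000002
wrist far end s 0.1565000000000002
scene profile [(-20, 553), (-18, 553), (-16, 553), (-14, 552), (-12, 552), (-10, 551), (-8, 551), (-6, 552), (-4, 552), (-2, 551), (0, 551), (2, 550), (4, 547), (6, 540), (8, 532), (10, 517), (12, 496), (14, 475), (16, 452), (18, 433), (20, 422), (22, 419), (24, 413), (26, 400), (28, 372), (30, 346), (32, 338), (34, 347), (36, 363), (38, 384), (40, 396), (42, 396), (44, 391), (46, 386), (48, 384), (50, 379), (52, 374), (54, 372), (56, 370), (58, 367), (60, 359), (62, 348), (64, 339), (66, 331), (68, 325), (70, 325), (72, 326), (74, 324), (76, 323), (78, 321)]
```

The scene camera puts the line at about 31 mm along the block and the arm's travel gives 30.7 mm. The target is 30 mm, so this is within the calibration error. The strip is pressed down with about 5 N and gripped, so I'm handing it in.

```bash
python3 -c "
from bench import *
s=state();print(s['time'],s['ft_force'],s['finger_force']);print(job_done())"
```

```text
19.475 [-2.02216071 -2.59873143  4.12131164] 30.00092089176178
the job is handed in; nothing more can be done
None
```

The job is handed in at 19.5 s: the strip was laid balanced on the block and let go, then slid out until its line was within about 1 mm of the front edge, and it is held down flat there with about 4 N; all three cameras put the strip's starting yaw at about 35°, not the stated 3–27°, so I went by the images.

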